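Turn the face-down tablet tray over against the filling stand

TASK

One of the two grey tablet trays in front of the filling stand lies with its ten cells facing down. Take it by its grip bar, push its other edge up against the side of the stand, tip it up on that edge without lifting it clear of the table, and lay it over onto the stand so that it lies flat there with its cells up, roughly square to the stand; let go. Leave the other tray, whose cells already face up, where it is.

Things in the scene. Friction and masses are not known exactly. Their poses are not given: they have to be found in the camera images.
- tray: tray to turn over: grey plastic, 84 wide (x), 116 long (y), 14 mm thick, 0.10 to 0.18 kg; ten cells on one side, now facing down, smooth back on top. Origin: middle of its toe edge (end nearest the stand) at mid thickness, 7 mm above the table. y runs from grip bar to toe; z comes out of the smooth back (up now, down once turned over). The cell part spans y = -70 to 0 mm
- tray_bar (a point): middle of the tray's round grip bar: rod with a dark free-turning sleeve 12 mm thick, 62 mm long, along the tray's x, at tray y = -110 mm, 7 mm above the table at the start. Between bar and cell part is an open window 64 (x) by 34 mm (y), right through: pinch the bar from above, fingers closing along the tray's y; the tray then swings freely about the rod
- stand: fixed grey metal platform 340 long (x), 190 mm deep (y), flat deck 18 mm above the table, rail 9 mm high along its back (y = 182 to 190). Its upright 18 mm front face (y = 0) is what to push against. Origin: on the table, middle of the front face; y into the deck. Trays lie 15 to 40 mm before it at x = -65 and +65 mm; a 53 mm bottle stands on the deck at about x = 150, y = 40
- spare_tray: the other tray, same shape and size, already lying cells up; same origin and x, y axes, z out of its open cells; to be left alone
Things that resemble listed ones, but are neither listed nor needed, are in the scene too. What is shaped like the tray but blue or brown is not meant.

How it is judged:
On the way:
1. the tray stands on its toe edge (leaning at most 30 degrees) against the stand: toe within 40 mm of the front face and less than 45 mm above the table (angle between tray's own z axis and vertical between 1.047 and 2.094 rad and y of tray in the frame of stand between -0.04 and 0.04 m and z of tray in the frame of stand below 0.045 m), for 0.1 s.
At the end, for the whole second after the job is handed in: the tray rests on the stand's deck, cells up and level within 10 degrees, toe edge between 30 mm short of the front face and 80 mm past it, toe within 140 mm of the stand's middle, square to the stand within 20 degrees, at rest; the other tray is within 25 mm of where it was (angle between tray's own z axis and vertical above 2.967 rad and z of tray in the frame of stand between 0.015 and 0.035 m and y of tray in the frame of stand between -0.03 and 0.08 m and x of tray in the frame of stand between -0.14 and 0.14 m and angle between the y axis of tray and the y axis of stand, either way round below 0.35 rad and distance of spare_tray from where it was at the start of the episode below 0.025 m and linear speed of tray below 0.02 m/s); the robot touches nothing.
It fails at once if the tray is lifted clear: toe edge more than 80 mm above the table (height (world z) of tray above 0.08 m).
It fails at once if the other tray is moved by more than 25 mm (distance of spare_tray from where it was at the start of the episode above 0.025 m).
It also fails if it takes over 38 s, if anything falls off the work surface, if the arm or the gripper's body presses on something with over 40 N, if the wrist force passes 120 N, or if a joint passes its speed limit or range.

ROBOT

A 6-joint arm with a two-finger parallel gripper is mounted at the origin on a cart in front of the work surface, level with it; the furniture and walls round the work are solid. World frame = base frame: x ahead of the robot, y to its left, z up, the work surface at z = 0. Lengths are in m, angles in rad, forces in N, time in s.
With the tool pointing down it reaches from about 0.325 to 0.85 m from the base axis. Payload 15.5 kg.
Tool frame: the origin (TCP) lies midway between the tips of the shut fingers; the grasp point (between the pads) lies 19 mm behind it (manip.pinch_z is the distance from the TCP to the grasp point, in m); z points along the fingers, y is the direction in which the jaws open and shut (so a half turn about z gives the same grasp; the last joint's range is limited). The gripper opens to 91 mm and grips with 3 to 60 N. Pads are 32 mm wide; open, the fingers measure 118 mm over their backs; the gripper's body (76 mm by 178 mm) begins 60 mm behind the grasp point.
Start: joints at [-1.409, 0.494, 1.345, -0, 1.302, -0.096], TCP at [0.159, -0.604, 0.214] pointing down, gripper open.
Joint ranges: [-2.91, 2.91], [-0.82, 2.16], [0.22, 2.67], [-1.22, 4.37], [0.12, 2.79], [-3.08, 3.08]. Speed limits (rad/s): [1.89, 1.89, 2.57, 3.01, 3.01, 3.01].

INTERFACE

Orientations are given as a unit quaternion [w, x, y, z].
In Python, from bench import manip, camera, get_calibration, spotter gives the robot as it stands.
- The arm moves only by the tool drive_tool, never from a script. Its argument "series" is a list that holds one entry, the list of rows, each a list of 7 numbers: the turn, a rotation vector about the tool's x, y, z in rad, then the shift along the tool's x, y, z in cm, then the closure, from -1 (fully open) to 1 (shut). In form: [[[ax, ay, az, x, y, z, grip], ...]]. A call has 1 to 12 rows; each row is the pose to reach, as a shift and turn from the pose commanded when the call began, along the tool's axes at that moment; what a row does not reach only later rows make up. A row lasts 1/10 s, in which the tool goes at most 50 mm and 8.59 degrees, less where a joint would pass 70% of its speed; a pose out of reach is approached as far as the arm can. A call with a gripper value outside its range is refused whole. The fingers move at their own pace and stop on an object; "force" is the grip in N (left out, the last holds). Time passes only in rows, so rows that repeat a pose let the fingers close. It gives the time, the measured TCP pose, the force and the opening at its end, in the units of the state.
- manip.sense(): the state, without advancing time (a new reading comes with each control period).
- camera(name): name is "side" or "top"; returns the picture (420x560x3 uint8, red, green, blue); there is no depth.
- get_calibration(name): a dict with "fx", "fy", "cx", "cy" (pixels), "k1" (the pictures are not rectified: a ray, as slopes to the right and down, at radius r is drawn at 1 + k1 r^2 times it, then the intrinsics apply), "cam_to_world" (4x4, takes a point from camera to world coordinates). Camera axes: x right, y up, looking along -z (the intrinsics and any distortion apply to the point x, -y, -z); pixel columns grow to the right and rows downward; lengths in m; the calibration is good to about 2 mm. A picture is of the moment at which its call begins. get_calibration takes no time and is no camera call.
- manip.close_job(): hands the job in, once; it reports no verdict.
Trained networks look in the newest picture that a camera, given by its name, has taken for a name from the list of things; names that differ only in an ending like _2 or _b are one class to them, and where a whole thing is asked for, a point or a joint stands for the part that bears it (a point fixed in the world has none). Each returns a list of dicts, best first, with "conf" (0 to 1); they miss things now and then, are a little off and sometimes report something else, mostly with a low value. They report only what shows in the picture. A call takes as long as a camera call. They do not tell look-alikes from the thing itself.
- spotter.silhouettes(camera, thing): "pixels" (420x560 bool, what is visible of it) and "extent" ([left, top, right, bottom] in pixels, round what is visible of it).
The state is a dict: "time": time; "qpos": joint angles; "joint_vel": joint speeds; "effort": joint torques, N m; "ee_pos": TCP position; "orientation": TCP orientation; "contact_force": force on the tool from outside, world axes, zero at the start; "torque": the same for the moment, N m; "grip_width": finger opening in m.
Only numpy, scipy, OpenCV 4.12 (cv2) and the standard library are available. Lean on these libraries where they do the work, as an engineer would, in place of code of your own. Each camera call takes 0.05 s, during which the arm holds its last target.

## Working session

There is one attempt and no reset: what is moved stays moved. The work goes in short steps, Python scripts to look and compute and a tool call to move; the robot and the scene stay as the last step left them, time stands still between calls to the robot, and variables do not carry over. Pictures are saved under pics/ and viewed, and the job is handed in when it is done.

Besides the shell and the picture viewer there is one more tool, called after "Emit:" as name(argument=value, ...) on one line, values as JSON. drive_tool: Moves the arm, as the interface text tells. Its arguments: {"type":"object","properties":{"series":{"type":"array","items":{"type":"array","items":{"type":"array","items":{"type":"number"}}}},"force":{"type":"number"}},"required":["series"]}

```bash
ls; mkdir -p pics
python3 - <<'E'
from bench import manip,camera,get_calibration,spotter
import cv2,numpy as np
for n in ("top","side"):
    im=camera(n); cv2.imwrite(f"pics/{n}0.png",im[:,:,::-1]); c=get_calibration(n); print(n,{k:(np.round(v,4).tolist()) for k,v in c.items()})
s=manip.sense(); print(s); print(manip.pinch_z)
E
```

```text
pics
top {'fx': 439.3183, 'fy': 439.3183, 'cx': 284.9877, 'cy': 207.0927, 'k1': -0.0043, 'cam_to_world': [[0.0052, 0.9862, -0.1655, 0.4272], [-1.0, 0.0055, 0.0015, 0.0478], [0.0024, 0.1655, 0.9862, 1.3716], [0.0, 0.0, 0.0, 1.0]]}
side {'fx': 458.9659, 'fy': 458.9659, 'cx': 280.903, 'cy': 210.9215, 'k1': -0.1409, 'cam_to_world': [[-0.8805, 0.3017, -0.3657, 0.1806], [-0.474, -0.5754, 0.6665, 0.8668], [-0.0094, 0.7601, 0.6497, 0.854], [0.0, 0.0, 0.0, 1.0]]}
{'time': 0.1, 'qpos': array([-1.40851070e+00,  4.94119889e-01,  1.34607549e+00, -2.86233950e-05,
        1.30249814e+00, -9.54904408e-02]), 'joint_vel': array([ 1.25949247e-04, -9.61211061e-04, -1.62678212e-03,  1.24936356e-03,
       -1.47190471e-03, -3.63243033e-05]), 'effort': array([ 2.69690048e-03, -8.80242491e+01, -3.82547092e+01,  7.04808743e-02,
        4.80149675e-02, -9.95037226e-06]), 'ee_pos': array([ 0.15927479, -0.60400567,  0.21339647]), 'orientation': array([-5.49666141e-04,  9.91704790e-01,  1.28535231e-01, -3.21696370e-05]), 'contact_force': array([ 0.2934992 , -0.16685529,  0.7351068 ]), 'torque': array([0.015039  , 0.00621592, 0.01962146]), 'grip_width': 0.0912426054916686}
0.0188
```

View pics/top0.png

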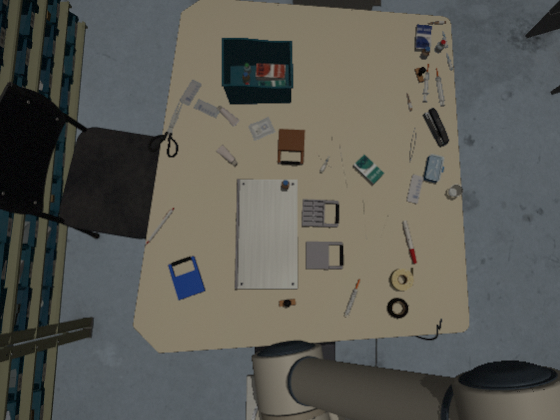

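View pics/side0.png

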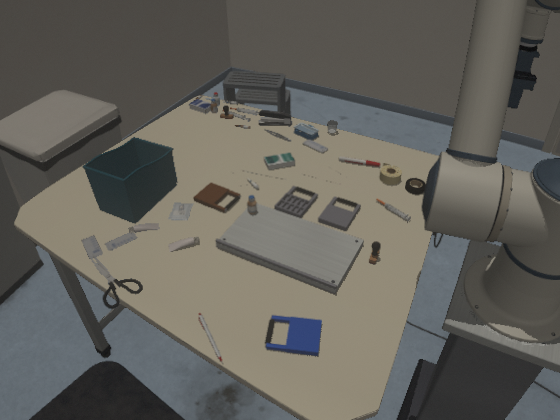

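```bash
cat > h.py <<'E'
from bench import manip,camera,get_calibration,spotter
import cv2,numpy as np
from scipy.spatial.transform import Rotation as R
def K(c): return np.array([[c['fx'],0,c['cx']],[0,c['fy'],c['cy']],[0,0,1]])
def ray(n,uv):
    c=get_calibration(n); T=np.array(c['cam_to_world'])
    p=cv2.undistortPoints(np.array(uv,float).reshape(-1,1,2),K(c),np.array([c['k1'],0,0,0.]))[:,0]
    d=np.c_[p[:,0],-p[:,1],-np.ones(len(p))]@T[:3,:3].T
    return T[:3,3],d
def onz(n,uv,z):
    o,d=ray(n,uv); s=(z-o[2])/d[:,2]; return o+d*s[:,None]
def proj(n,P):
    c=get_calibration(n); T=np.array(c['cam_to_world'])
    q=(np.atleast_2d(P)-T[:3,3])@T[:3,:3]
    q=q*[1,-1,-1]
    return cv2.projectPoints(q,np.zeros(3),np.zeros(3),K(c),np.array([c['k1'],0,0,0.]))[0][:,0]
E
python3 - <<'E'
from h import *
for n in ("top","side"):
    im=camera(n)
    for th in ("tray","tray_bar","stand"):
        for d in spotter.silhouettes(n,th):
            m=d['pixels']; r=cv2.minAreaRect(np.argwhere(m)[:,::-1].astype(np.float32))
            b=cv2.boxPoints(r)
            z=0.014 if th!='stand' else .018
            print(n,th,round(d['conf'],2),d['extent'],m.sum(),np.round(b).tolist(), onz(n,b,z)[:,:2].round(3).tolist())
E
```

```text
top tray 0.84 [278.4, 127.8, 304.2, 166.4] 706 [[276.0, 164.0], [278.0, 129.0], [304.0, 130.0], [302.0, 165.0]] [[0.794, 0.074], [0.912, 0.069], [0.908, -0.015], [0.79, -0.009]]
top tray 0.58 [170.8, 255.6, 206.5, 298.7] 909 [[167.0, 263.0], [195.0, 255.0], [206.0, 292.0], [178.0, 301.0]] [[0.48, 0.407], [0.505, 0.32], [0.391, 0.283], [0.366, 0.369]]
top tray 0.57 [303.0, 242.1, 344.4, 268.3] 799 [[305.0, 242.0], [342.0, 242.0], [342.0, 269.0], [305.0, 269.0]] [[0.546, -0.017], [0.546, -0.131], [0.464, -0.13], [0.463, -0.017]]
top tray_bar 0.89 [306.3, 241.3, 344.4, 269.0] 807 [[305.0, 268.0], [306.0, 240.0], [344.0, 242.0], [343.0, 270.0]] [[0.466, -0.015], [0.551, -0.02], [0.546, -0.137], [0.461, -0.132]]
top tray_bar 0.73 [279.1, 127.7, 306.3, 165.0] 729 [[277.0, 129.0], [303.0, 129.0], [303.0, 164.0], [277.0, 164.0]] [[0.911, 0.073], [0.911, -0.011], [0.795, -0.011], [0.794, 0.072]]
top tray_bar 0.58 [170.4, 260.4, 207.5, 297.9] 880 [[167.0, 263.0], [195.0, 254.0], [206.0, 292.0], [179.0, 300.0]] [[0.48, 0.407], [0.507, 0.323], [0.393, 0.283], [0.367, 0.366]]
top stand 0.76 [232.
[... 545 characters left out ...]
198.0, 359.9, 231.7] 789 [[317.0, 220.0], [332.0, 190.0], [361.0, 205.0], [346.0, 234.0]] [[0.547, -0.009], [0.564, -0.148], [0.464, -0.125], [0.455, 0.008]]
side tray_bar 0.81 [268.6, 316.0, 319.9, 355.5] 1425 [[265.0, 349.0], [268.0, 314.0], [321.0, 319.0], [318.0, 355.0]] [[0.471, 0.415], [0.509, 0.332], [0.398, 0.29], [0.367, 0.375]]
side tray_bar 0.74 [190.7, 185.4, 238.3, 211.0] 591 [[194.0, 199.0], [203.0, 178.0], [238.0, 194.0], [229.0, 215.0]] [[0.905, 0.077], [0.941, -0.02], [0.803, -0.005], [0.775, 0.087]]
side stand 0.89 [217.9, 205.4, 361.8, 293.2] 7100 [[213.0, 250.0], [233.0, 194.0], [363.0, 239.0], [343.0, 296.0]] [[0.731, 0.226], [0.812, 0.005], [0.406, 0.01], [0.38, 0.209]]
```

Run:
```python
import cv2,numpy as np
a=cv2.imread('pics/top0.png')[190:300,230:360]; b=cv2.imread('pics/side0.png')[180:290,270:400]
f=lambda x:cv2.resize(x,None,fx=6,fy=5.4,interpolation=cv2.INTER_CUBIC)
f=lambda x:cv2.convertScaleAbs(cv2.resize(x,None,fx=5,fy=5,interpolation=cv2.INTER_CUBIC),alpha=1.5)
cv2.imwrite('pics/ztop.png',f(a));cv2.imwrite('pics/zside.png',f(b))
```

```text
(no output)
```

View pics/ztop.png

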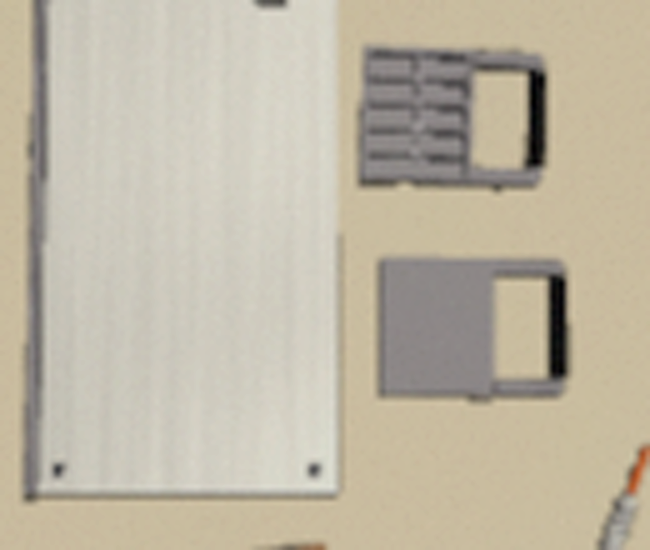

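View pics/zside.png

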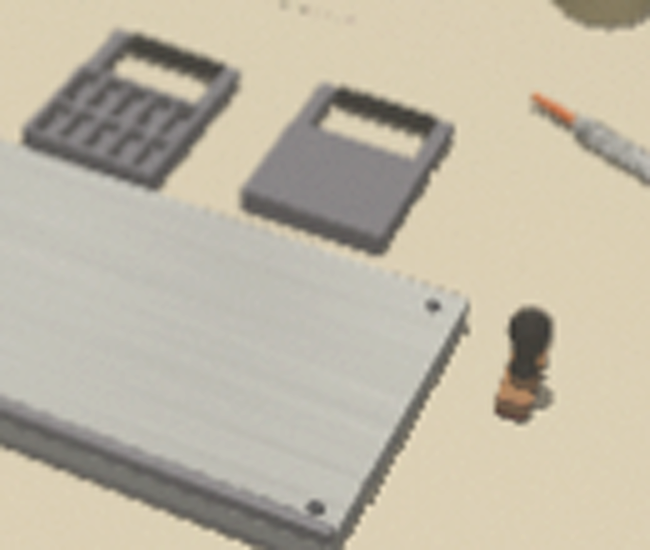

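Run:
```python
from h import *
t=lambda p:np.array(p)/5.+[230,190]-0.1*0
s=lambda p:np.array(p)/5.+[270,180]
print('tray top z14 toe/heel corners TOP',onz('top',t([[380,259],[379,396],[494,395],[494,260]]),.014).round(4).tolist())
print('bar c',onz('top',t([[559,275],[559,380],[551,328],[567,328]]),.009).round(4).tolist())
print('side: toe corners',onz('side',s([[242,197],[381,240],[419,158],[302,127]]),.014).round(4).tolist())
print('bar',onz('side',s([[333,96],[437,130]]),.009).round(4).tolist())
print('stand top', onz('top',t([[338,495],[337,0]]),.018).round(4).tolist())
print('stand side', onz('side',s([[468,300],[0,143],[200,210]]),.018).round(4).tolist())
print('spare TOP z14', onz('top',t([[365,47],[360,185],[533,120],[541,185]]),.014).round(4).tolist())
```

```text
tray top z14 toe/heel corners TOP [[0.5465, -0.0198, 0.014], [0.4625, -0.019, 0.014], [0.4635, -0.0894, 0.014], [0.5462, -0.0904, 0.014]]
bar c [[0.5376, -0.1311, 0.009], [0.473, -0.1301, 0.009], [0.5048, -0.1256, 0.009], [0.5049, -0.1355, 0.009]]
side: toe corners [[0.5448, -0.0113, 0.014], [0.4634, -0.0143, 0.014], [0.4702, -0.0877, 0.014], [0.5396, -0.082, 0.014]]
bar [[0.537, -0.1221, 0.009], [0.4718, -0.1214, 0.009]]
stand top [[0.4029, 0.0062, 0.018], [0.709, 0.007, 0.018]]
stand side [[0.404, 0.0118, 0.018], [0.6832, 0.0146, 0.018], [0.5589, 0.0133, 0.018]]
spare TOP z14 [[0.6798, -0.0108, 0.014], [0.5925, -0.0075, 0.014], [0.634, -0.1157, 0.014], [0.5931, -0.1201, 0.014]]
```

```bash
cat >> h.py <<'E'
def rel(P,yaw=0.0,prev=None):
    """world TCP targets -> shift in cm in current tool axes, turn to tool x=(cos,sin),z down"""
    s=manip.sense(); q=s['orientation']; A=R.from_quat([q[1],q[2],q[3],q[0]])
    T=R.from_euler('z',yaw)*R.from_quat([1,0,0,0])
    rv=(A.inv()*T).as_rotvec()
    print('t',s['time'],'pos',s['ee_pos'].round(4),'F',s['contact_force'].round(1),'w',round(s['grip_width'],4),'turn',rv.round(4))
    for p in np.atleast_2d(P): print(np.asarray(p).round(3),'->',(A.inv().apply(p-s['ee_pos'])*100).round(2))
E
python3 -c "
from h import *
rel([[.505,-.127,.2],[.505,-.127,.12]],-0.005)"
```

```text
t 0.5 pos [ 0.1594 -0.6043  0.2139] F [ 0.2 -0.3  0.3] w 0.0911 turn [-1.000e-04 -0.000e+00  2.628e-01]
[ 0.505 -0.127  0.2  ] -> [ 45.59 -37.34   1.39]
[ 0.505 -0.127  0.12 ] -> [ 45.59 -37.34   9.39]
```

Emit:
drive_tool(series=[[[0,0,0.1,10,-8,1,-1],[0,0,0.2,20,-16,1.4,-0.5],[0,0,0.263,30,-24.5,1.4,0.25],[0,0,0.263,45.6,-37.3,1.4,0.25],[0,0,0.263,45.6,-37.3,1.4,0.25],[0,0,0.263,45.6,-37.3,1.4,0.25],[0,0,0.263,45.6,-37.3,1.4,0.25],[0,0,0.263,45.6,-37.3,1.4,0.25],[0,0,0.263,45.6,-37.3,1.4,0.25],[0,0,0.263,45.6,-37.3,1.4,0.25],[0,0,0.263,45.6,-37.3,1.4,0.25],[0,0,0.263,45.6,-37.3,1.4,0.25]]], force=20)

```text
time: 1.7
ee_pos: [0.5065, -0.125, 0.2001]
orientation: [-0.0, 1.0, -0.002, 0.0]
contact_force: [0.5, -0.6, 0.1]
grip_width: 0.034
```

Emit:
drive_tool(series=[[[0,0,0,0,0.2,5,0.25],[0,0,0,0,0.2,10,0.25],[0,0,0,0,0.2,15,0.25],[0,0,0,0,0.2,15,0.25],[0,0,0,0,0.2,15,0.25]]])

```text
time: 2.2
ee_pos: [0.5051, -0.1294, 0.0506]
orientation: [-0.0, 1.0, -0.003, -0.001]
contact_force: [-0.0, 0.6, 1.0]
grip_width: 0.0343
```

Run:
```python
from h import *
s=manip.sense(); print(s['ee_pos'],s['grip_width'])
for n,o in (("top",(270,200)),("side",(270,130))):
    im=camera(n)[:,:,::-1].copy(); 
    w=s['grip_width']/2
    P=s['ee_pos']+np.array([[0,0,0],[0,w,0],[0,-w,0],[0.016,w,0],[.016,-w,0],[-0.016,w,0],[-.016,-w,0]])
    p=proj(n,P); print(n,p.round(1).tolist())
    c=im[o[1]:o[1]+120,o[0]:o[0]+130]
    c=cv2.convertScaleAbs(cv2.resize(c,None,fx=5,fy=5,interpolation=cv2.INTER_CUBIC),alpha=1.6)
    for q in p: cv2.circle(c,tuple(int(v) for v in (q-o)*5),3,(0,0,255),-1)
    cv2.imwrite(f'pics/g_{n}.png',c)
```

```text
[ 0.50513486 -0.12943542  0.05055759] 0.03434387536981224
top [[343.2, 254.7], [337.5, 254.7], [349.0, 254.7], [337.4, 249.3], [348.9, 249.4], [337.6, 260.1], [349.1, 260.1]]
side [[348.9, 189.7], [346.6, 193.0], [351.1, 186.5], [341.4, 191.4], [346.0, 184.9], [351.9, 194.7], [356.3, 188.1]]
```

View pics/g_top.png

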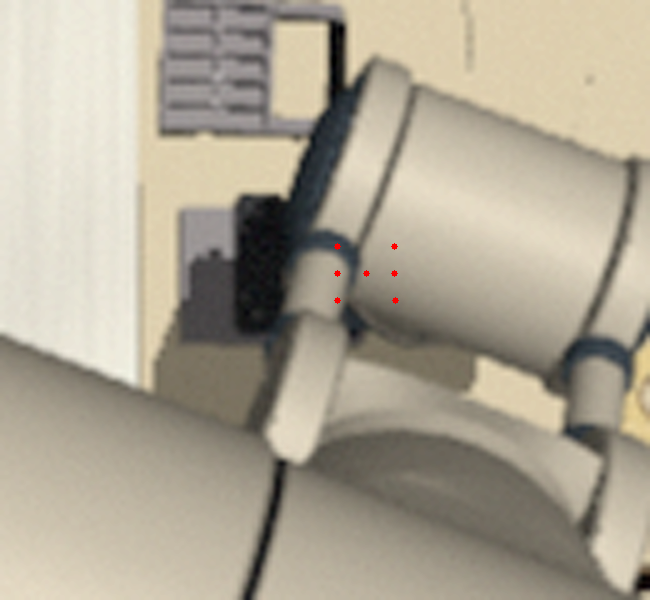

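View pics/g_side.png

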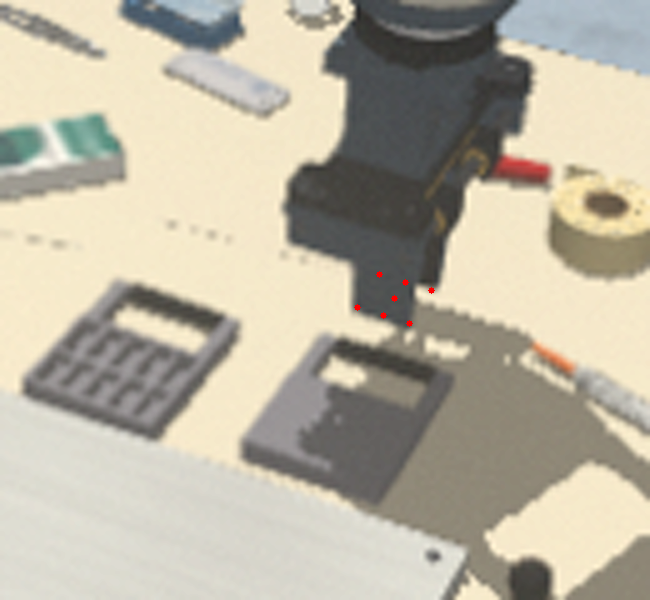

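Emit:
drive_tool(series=[[[0,0,0,0,-0.2,1.5,0.25],[0,0,0,0,-0.2,2.9,0.25],[0,0,0,0,-0.2,2.9,0.25],[0,0,0,0,-0.2,2.9,0.25]]])

```text
time: 2.7
ee_pos: [0.5062, -0.1279, 0.0228]
orientation: [0.0, 1.0, -0.003, 0.001]
contact_force: [0.4, -0.4, 0.5]
grip_width: 0.0343
```

Run:
```python
from h import *
s=manip.sense(); print(s['ee_pos'],s['grip_width'],s['contact_force'])
for n,o in (("side",(290,150)),):
    im=camera(n)[:,:,::-1].copy(); 
    w=s['grip_width']/2
    P=s['ee_pos']+np.array([[0,0,0],[0,w,0],[0,-w,0],[0.016,w,0],[.016,-w,0],[-0.016,w,0],[-.016,-w,0]])
    p=proj(n,P); print(n,p.round(1).tolist())
    c=im[o[1]:o[1]+85,o[0]:o[0]+90]
    c=cv2.convertScaleAbs(cv2.resize(c,None,fx=7,fy=7,interpolation=cv2.INTER_CUBIC),alpha=2.2)
    for q in p: cv2.circle(c,tuple(int(v) for v in (q+.5-o)*7),2,(0,0,255),-1)
    cv2.imwrite(f'pics/h_{n}.png',c)
```

```text
[ 0.50616883 -0.12785056  0.02278473] 0.03428909842447459 [ 0.36541604 -0.40886565  0.5330474 ]
side [[347.5, 197.5], [345.3, 200.8], [349.7, 194.2], [340.1, 199.2], [344.7, 192.7], [350.5, 202.5], [354.9, 195.8]]
```

View pics/h_side.png

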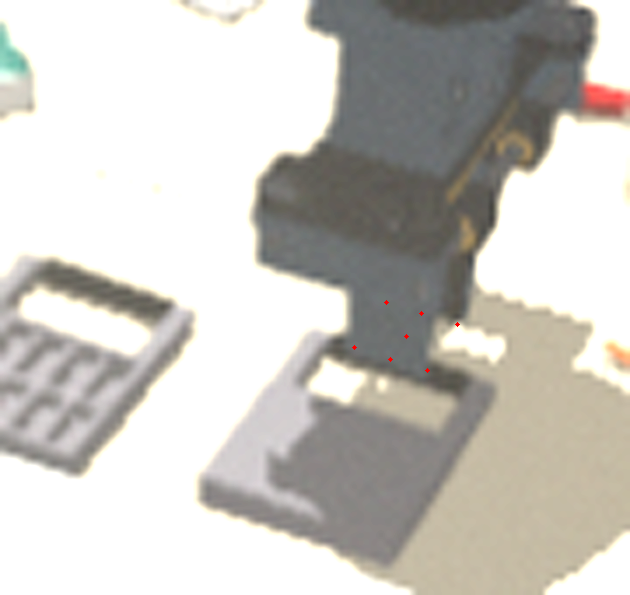

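Emit:
drive_tool(series=[[[0,0,0,0,-0.4,0,0.25],[0,0,0,0,-0.4,0.5,0.25],[0,0,0,0,-0.4,0.5,0.25],[0,0,0,0,-0.4,0.5,0.25]]])

```text
time: 3.15
ee_pos: [0.5051, -0.1233, 0.0158]
orientation: [-0.0, 1.0, -0.003, -0.0]
contact_force: [0.1, 0.6, 0.0]
grip_width: 0.0343
```

```bash
cat > lookside.py <<'E'
from h import *
import sys
n,name,ox,oy,w_,h_,f=sys.argv[1],sys.argv[2],*map(int,sys.argv[3:8])
s=manip.sense(); print(s['time'],s['ee_pos'],s['grip_width'],s['contact_force'])
im=camera(n)[:,:,::-1].copy(); o=(ox,oy)
w=s['grip_width']/2
P=s['ee_pos']+np.array([[0.016,w,0],[.016,-w,0],[-0.016,w,0],[-.016,-w,0]])
p=proj(n,P)
c=im[oy:oy+h_,ox:ox+w_]
c=cv2.convertScaleAbs(cv2.resize(c,None,fx=f,fy=f,interpolation=cv2.INTER_CUBIC),alpha=1.9)
for q in p: cv2.circle(c,tuple(int(v) for v in (q+.5-o)*f),2,(0,0,255),-1)
cv2.imwrite(f'pics/{name}.png',c)
E
python3 lookside.py side s3 300 160 75 70 8
```

```text
3.15 [ 0.50510213 -0.12334726  0.01582399] 0.034335357723072425 [0.14823161 0.61533405 0.0498148 ]
```

View pics/s3.png

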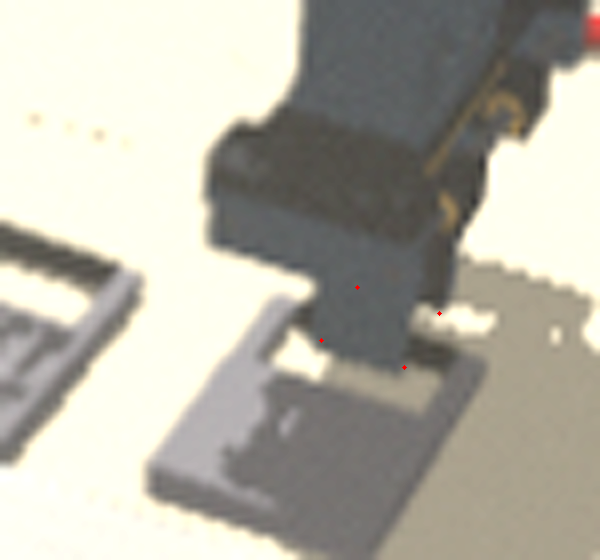

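Emit:
drive_tool(series=[[[0,0,0,0,-0.9,-0.3,0.25],[0,0,0,0,-0.9,0,0.25],[0,0,0,0,-0.9,0.2,0.25],[0,0,0,0,-0.9,0.5,0.25],[0,0,0,0,-0.9,0.5,0.25]]])

```text
time: 3.7
ee_pos: [0.5053, -0.1146, 0.0106]
orientation: [0.0, 1.0, -0.003, -0.0]
contact_force: [0.1, -0.6, 1.8]
grip_width: 0.0342
```

```bash
python3 lookside.py side s4 300 160 75 70 8
```

```text
3.7 [ 0.5052942  -0.1145754   0.01059982] 0.03417290244424219 [ 0.08806796 -0.62307219  1.79415292]
```

View pics/s4.png

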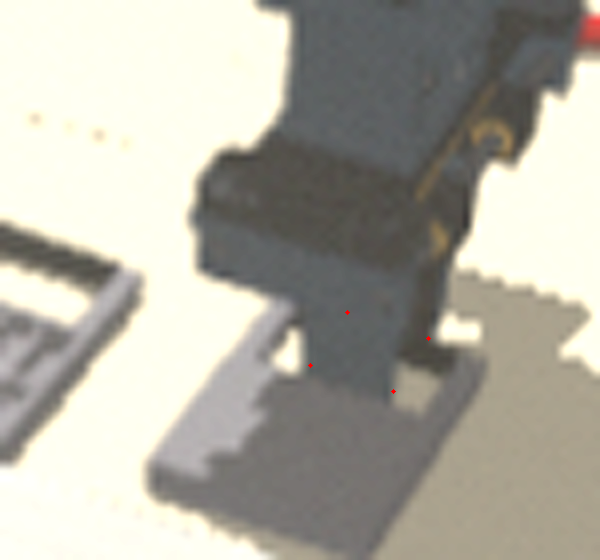

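Emit:
drive_tool(series=[[[0,0,0,0,0.1,0.2,0.25],[0,0,0,0,0.1,0.4,0.25],[0,0,0,0,0.1,0.6,0.25],[0,0,0,0,0.1,0.6,0.25]]])

```text
time: 4.15
ee_pos: [0.505, -0.1153, 0.0046]
orientation: [-0.0, 1.0, -0.003, -0.0]
contact_force: [0.2, -0.4, 0.0]
grip_width: 0.0343
```

Emit:
drive_tool(series=[[[0,0,0,0,0,0.15,0.25],[0,0,0,0,0,0.15,0.6],[0,0,0,0,0,0.15,1],[0,0,0,0,0,0.15,1],[0,0,0,0,0,0.15,1],[0,0,0,0,0,0.15,1]]], force=25)

```text
time: 4.75
ee_pos: [0.5053, -0.1154, 0.0034]
orientation: [-0.0, 1.0, -0.003, 0.0]
contact_force: [-0.8, -0.2, -1.1]
grip_width: 0.0116
```

```bash
python3 lookside.py side s5 290 155 100 75 7
```

```text
4.75 [ 0.50525905 -0.11539333  0.00344074] 0.01162914419569737 [-0.83603333 -0.20525552 -1.06348052]
```

View pics/s5.png

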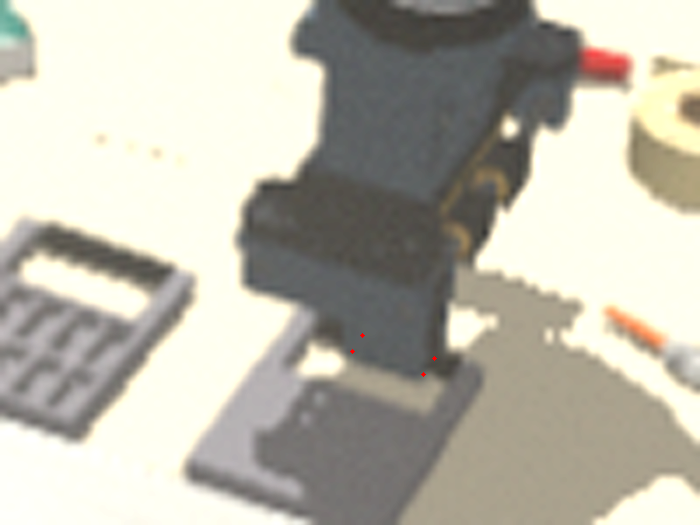

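Emit:
drive_tool(series=[[[0,0,0,0,-0.4,0,1],[0,0,0,0,-0.8,0,1],[0,0,0,0,-1.0,0,1],[0,0,0,0,-1.0,0,1]]])

```text
time: 5.2
ee_pos: [0.5052, -0.1049, 0.0034]
orientation: [-0.0, 1.0, -0.002, -0.0]
contact_force: [-0.4, 0.4, 0.0]
grip_width: 0.0111
```

Emit:
drive_tool(series=[[[0,0,0,0,-0.15,0,1],[0,0,0,0,-0.3,0,1],[0,0,0,0,-0.3,0,1]]])

```text
time: 5.5
ee_pos: [0.5053, -0.1023, 0.0034]
orientation: [-0.0, 1.0, -0.003, 0.0]
contact_force: [-0.0, 0.7, 0.9]
grip_width: 0.0112
```

Emit:
drive_tool(series=[[[0,0,0,0,-0.15,0,1],[0,0,0,0,-0.3,0,1],[0,0,0,0,-0.3,0,1]]])

```text
time: 5.8
ee_pos: [0.5063, -0.1012, 0.0037]
orientation: [0.001, 1.0, -0.002, 0.001]
contact_force: [-1.9, -19.4, -1.0]
grip_width: 0.0117
```

```bash
python3 lookside.py side s6 290 165 100 75 7;python3 lookside.py top t6 230 190 120 110 5
```

```text
5.8 [ 0.50629874 -0.10119276  0.00365265] 0.011660386516908552 [ -1.91283332 -19.40669596  -1.00014015]
5.85 [ 0.50628774 -0.10122798  0.00367093] 0.011465109520100974 [ -1.92069558 -19.79186635  -1.58965961]
```

View pics/s6.png

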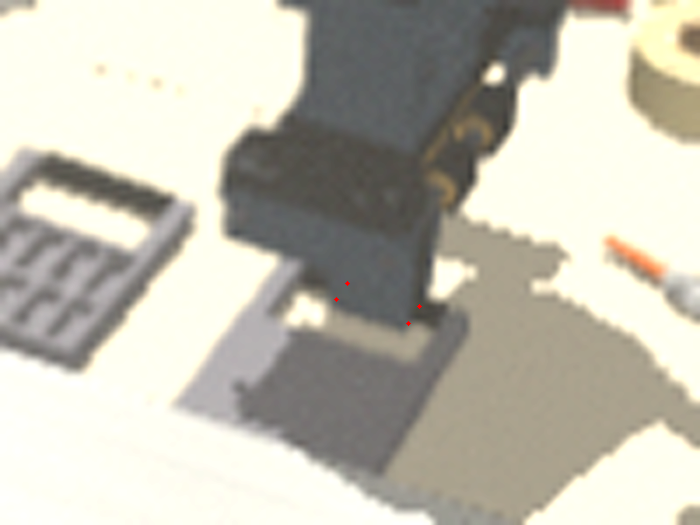

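View pics/t6.png

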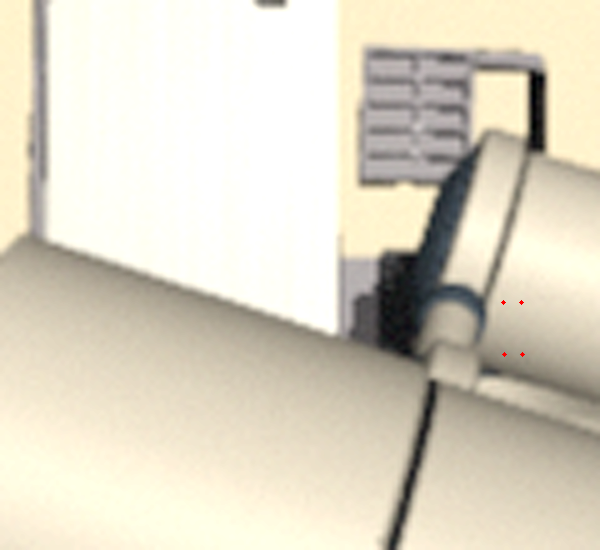

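Run:
```python
import numpy as np
F=.0088;g=.002;y0,z0=-.0994,.0034
for f in [5,12,20,28,36,44,52,60,68,76,84,90]:
    p=np.radians(f); c,s=np.cos(p),np.sin(p)
    y=F-.007*s-g-.110*c; z=.007*c+.110*s-.0036
    print(f,round(-(y-y0)*100,2),round(-(z-z0)*100,2))
```

```text
5 0.4 -0.96
12 0.29 -2.27
20 -0.04 -3.72
28 -0.58 -5.08
36 -1.31 -6.33
44 -2.22 -7.44
52 -3.3 -8.4
60 -4.51 -9.18
68 -5.85 -9.76
76 -7.28 -10.14
84 -8.77 -10.31
90 -9.92 -10.3
```

Emit:
drive_tool(series=[[[0,0,0,0,0.4,-1,1],[0,0,0,0,0.3,-2.3,1],[0,0,0,0,0,-3.7,1],[0,0,0,0,-0.6,-5.1,1],[0,0,0,0,-1.3,-6.3,1],[0,0,0,0,-2.2,-7.4,1],[0,0,0,0,-3.3,-8.4,1],[0,0,0,0,-3.3,-8.4,1]]])

```text
time: 6.7
ee_pos: [0.5059, -0.0652, 0.0886]
orientation: [0.0, 1.0, -0.002, 0.001]
contact_force: [-0.8, -2.6, 4.0]
grip_width: 0.0114
```

```bash
python3 lookside.py side s7 280 145 120 100 6
```

```text
6.7 [ 0.50594025 -0.06520588  0.08862996] 0.011392061302677517 [-0.82921821 -2.62561251  4.02337705]
```

View pics/s7.png

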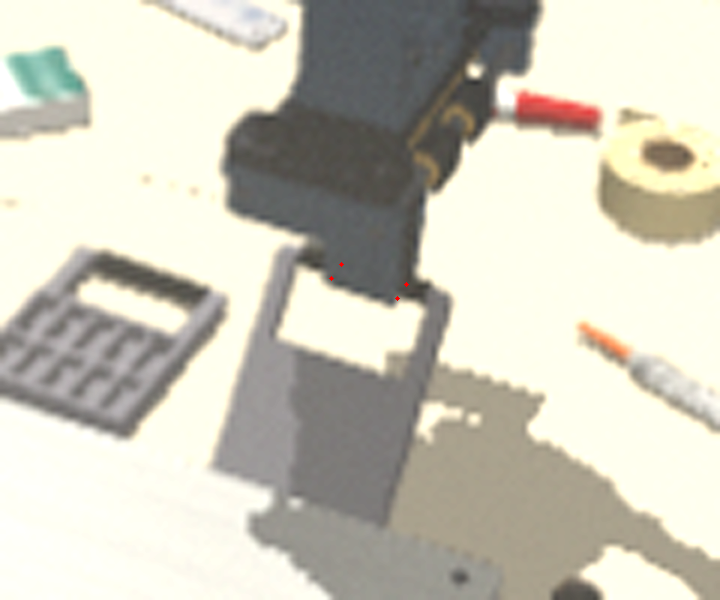

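Emit:
drive_tool(series=[[[0,0,0,0,-1.2,-0.8,1],[0,0,0,0,-2.5,-1.4,1],[0,0,0,0,-4,-1.8,1],[0,0,0,0,-5.5,-1.9,1],[0,0,0,0,-6.4,-1.9,1],[0,0,0,0,-6.4,-1.9,1],[0,0,0,0,-6.4,-1.9,1]]])

```text
time: 7.45
ee_pos: [0.5058, -0.0016, 0.1065]
orientation: [0.0, 1.0, -0.002, 0.0]
contact_force: [-2.3, 0.0, 7.8]
grip_width: 0.0115
```

```bash
python3 lookside.py side s8 280 145 120 100 6
```

```text
7.45 [ 0.50582818 -0.00159664  0.10645311] 0.011497676471139504 [-2.34679142  0.02633672  7.82487126]
```

View pics/s8.png

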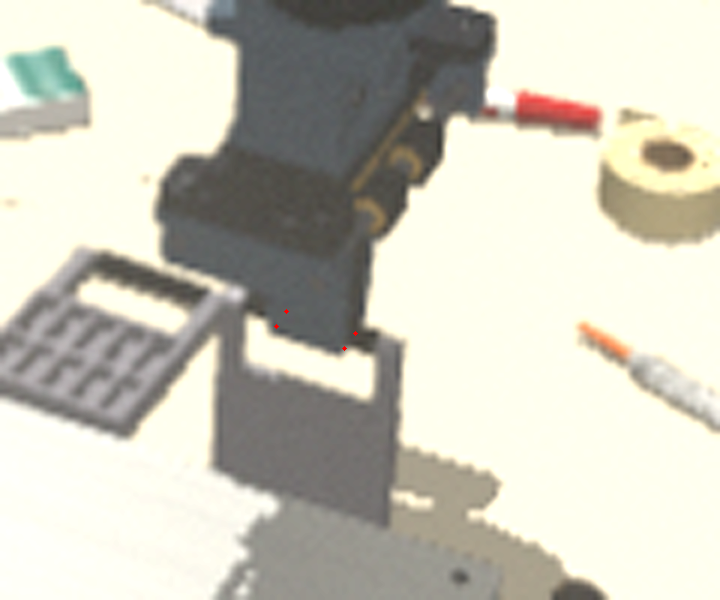

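Run:
```python
import numpy as np
F=.0088;y0,z0=-.0024,.1064
for f,smin in [(96,0.022),(103,.022),(110,.022),(117,.022),(124,.022),(131,.02),(138,.018),(145,.015),(152,.01),(158,.005),(164,0),(170,-.005),(175,-.01),(180,-.015),(180,-.02)]:
    p=np.radians(f); u=np.array([-np.cos(p),np.sin(p)]); n=np.array([np.sin(p),np.cos(p)])
    s=min(.018/max(np.sin(p),1e-6),smin)
    E=np.array([F,.018]); b=E+(.110-s)*u-.007*n
    y=b[0]-.0005; z=b[1]-.0036+.001
    print(f,round(s,4),round(-(y-y0)*100,2),round(-(z-z0)*100,2), 'toe z',round((E-s*u-.007*n)[1],4))
```

```text
96 0.0181 -1.33 -0.11 toe z 0.0007
103 0.0185 -2.45 0.02 toe z 0.0016
110 0.0192 -3.52 0.32 toe z 0.0024
117 0.0202 -4.52 0.78 toe z 0.0032
124 0.0217 -5.43 1.39 toe z 0.0039
131 0.02 -6.45 1.85 toe z 0.0075
138 0.018 -7.44 2.42 toe z 0.0112
145 0.015 -8.45 3.08 toe z 0.0151
152 0.01 -9.57 3.79 toe z 0.0195
158 0.005 -10.54 4.52 toe z 0.0226
164 0 -11.45 5.4 toe z 0.0247
170 -0.005 -12.27 6.41 toe z 0.0258
175 -0.01 -12.96 7.36 toe z 0.0258
180 -0.015 -13.57 8.4 toe z 0.025
180 -0.02 -14.07 8.4 toe z 0.025
```

Emit:
drive_tool(series=[[[0,0,0,0,-0.7,-0.1,1],[0,0,0,0,-1.3,-0.1,1],[0,0,0,0,-2.4,0,1],[0,0,0,0,-3.5,0.3,1],[0,0,0,0,-4.5,0.8,1],[0,0,0,0,-5.4,1.4,1],[0,0,0,0,-5.4,1.4,1]]])

```text
time: 8.2
ee_pos: [0.5055, 0.0528, 0.0914]
orientation: [-0.0, 1.0, -0.002, -0.001]
contact_force: [1.0, -0.1, -1.3]
grip_width: 0.0112
```

```bash
python3 lookside.py side s9 280 145 120 100 6
```

```text
8.2 [0.50553282 0.05279637 0.0914414 ] 0.01122320519251689 [ 0.96099869 -0.05033929 -1.31882649]
```

View pics/s9.png

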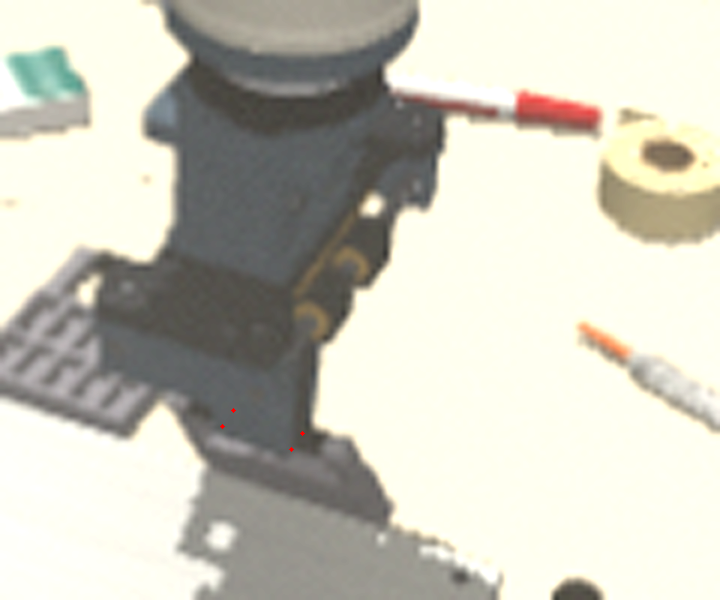

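Emit:
drive_tool(series=[[[0,0,0,0,-1,0.4,1],[0,0,0,0,-2,1,1],[0,0,0,0,-3,1.6,1],[0,0,0,0,-4.1,2.3,1],[0,0,0,0,-5.1,3.1,1],[0,0,0,0,-6,4,1],[0,0,0,0,-6.8,5,1],[0,0,0,0,-6.8,5,1]]])

```text
time: 9.05
ee_pos: [0.5057, 0.1205, 0.041]
orientation: [0.0, 1.0, -0.002, -0.001]
contact_force: [0.4, -0.2, -0.6]
grip_width: 0.0113
```

```bash
python3 lookside.py side s10 270 150 120 100 6
```

```text
9.05 [0.50569361 0.12049856 0.04096504] 0.011314513536141291 [ 0.4222646  -0.17652587 -0.55893775]
```

View pics/s10.png

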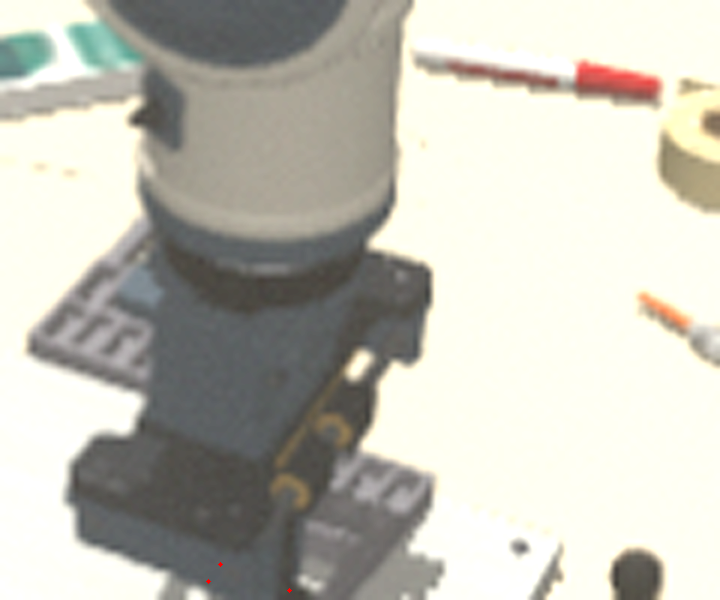

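Emit:
drive_tool(series=[[[0,0,0,0,-0.7,0.9,1],[0,0,0,0,-1.3,1.5,1],[0,0,0,0,-1.8,1.8,1],[0,0,0,0,-1.8,1.9,1],[0,0,0,0,-1.8,1.9,1]]])

```text
time: 9.6
ee_pos: [0.5065, 0.1377, 0.0233]
orientation: [-0.0, 1.0, -0.002, -0.0]
contact_force: [-0.6, 0.5, -1.2]
grip_width: 0.0113
```

```bash
python3 lookside.py side s11 270 170 120 110 5;python3 lookside.py top t11 200 190 140 110 5
```

```text
9.6 [0.50651056 0.13770281 0.02332197] 0.011300291481613779 [-0.56533278  0.5086244  -1.18399883]
9.65 [0.50659651 0.13758493 0.02349462] 0.011140762708068668 [-1.15038962  0.38125709 -0.30582239]
```

View pics/s11.png

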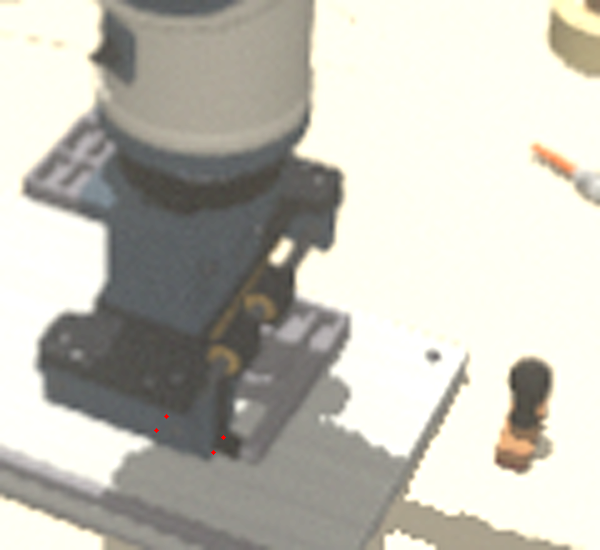

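View pics/t11.png

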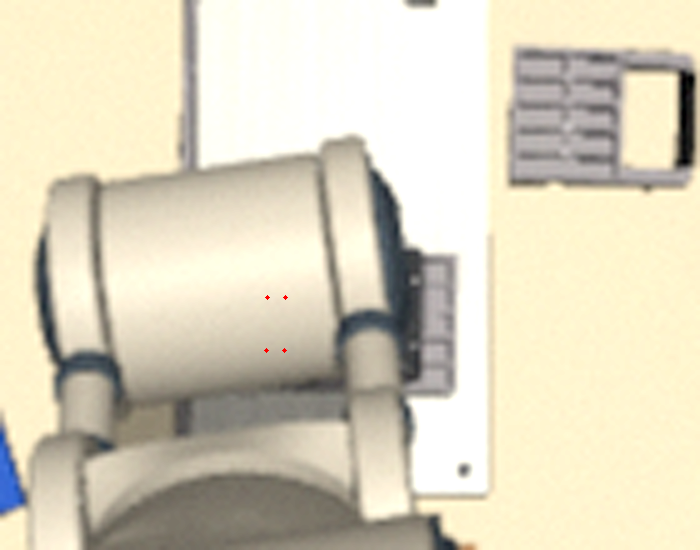

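Emit:
drive_tool(series=[[[0,0,0,0,0,0.15,1],[0,0,0,0,0,0.15,1],[0,0,0,0,0,0.15,0.6],[0,0,0,0,0,0.15,0.35],[0,0,0,0,0,0.15,0.3],[0,0,0,0,0,0.15,0.3],[0,0,0,0,0,0.15,0.3]]])

```text
time: 10.4
ee_pos: [0.5066, 0.1376, 0.0219]
orientation: [0.0, 1.0, -0.003, 0.0]
contact_force: [-0.4, 0.3, -1.1]
grip_width: 0.0316
```

Emit:
drive_tool(series=[[[0,0,0,0,0,-0.5,0.3],[0,0,0,0,0,-1.5,0.3],[0,0,0,0,0,-3,0.3],[0,0,0,0,0,-7,0.3],[0,0,0,0,0,-12,0.3],[0,0,0,0,0,-16,0.3],[0,0,0,-3,4,-20,0.3],[0,0,0,-3,9,-20,0.3],[0,0,0,-3,14,-20,0.3],[0,0,0,-3,19,-20,0.3],[0,0,0,-3,23,-20,0.3],[0,0,0,-3,23,-20,0.3]]])

```text
time: 11.6
ee_pos: [0.4754, -0.0974, 0.2229]
orientation: [0.001, 1.0, -0.005, 0.001]
contact_force: [-0.2, 0.9, -0.0]
grip_width: 0.0319
```

```bash
python3 lookside.py side s12 220 130 160 160 4;python3 lookside.py top t12 200 160 160 140 5
```

```text
11.6 [ 0.47535381 -0.09743303  0.22294801] 0.03193390394097271 [-0.20325741  0.87329569 -0.03159297]
11.65 [ 0.47514015 -0.09488395  0.22271564] 0.03191374985415373 [0.48565525 0.18408738 0.0519764 ]
```

View pics/s12.png

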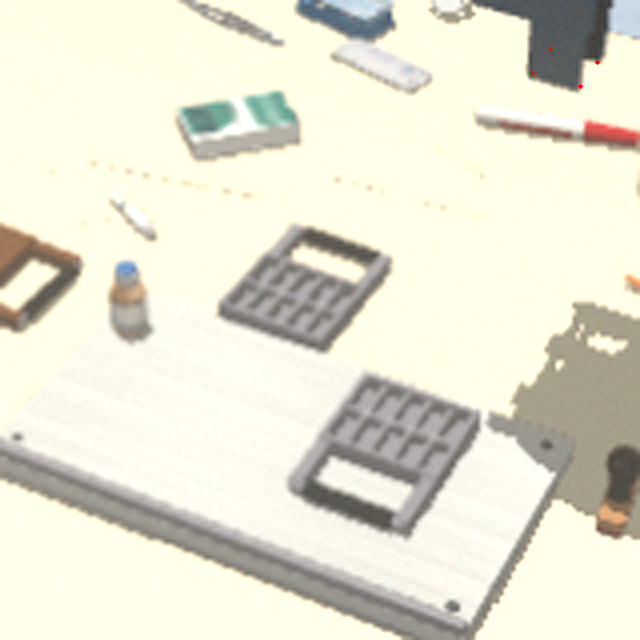

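View pics/t12.png

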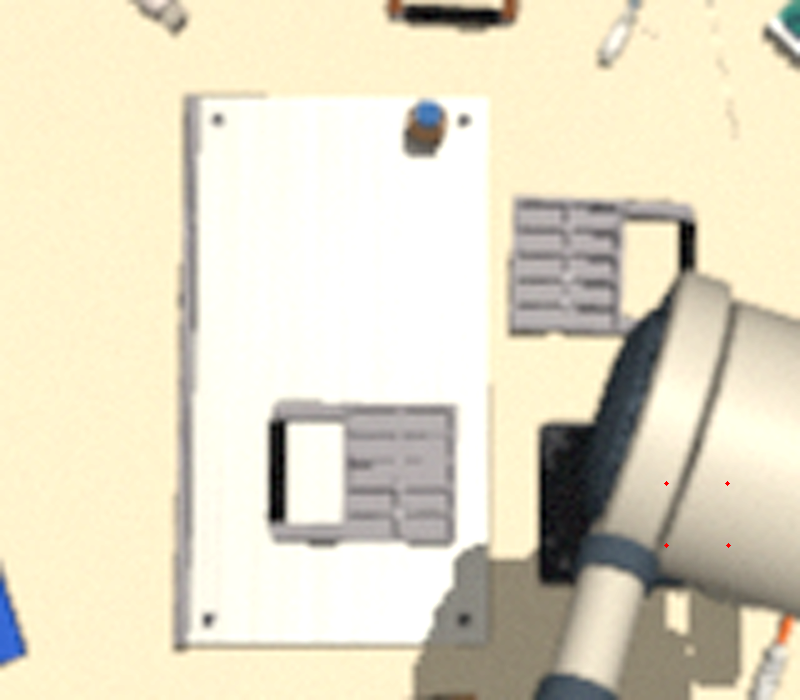

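Emit:
drive_tool(series=[[[0,0,0,0,0,0,0.3],[0,0,0,0,0,0,0.3],[0,0,0,0,0,0,0.3]]])

```text
time: 12.0
ee_pos: [0.4754, -0.0911, 0.2221]
orientation: [-0.0, 1.0, -0.002, 0.0]
contact_force: [0.9, -0.3, -0.5]
grip_width: 0.0322
```

```bash
python3 -c "
from h import *
s=manip.sense();print(s['time'],s['joint_vel'].round(3),s['contact_force'])
print(manip.close_job())"
```

```text
12.0 [-0.006  0.001 -0.002 -0.001 -0.    -0.001] [ 0.86549337 -0.29602741 -0.53192241]
the job is handed in; nothing more can be done
None
```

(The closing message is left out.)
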